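Centre the wobbly mustard pot on the counter scale

TASK

The little lidded mustard pot was set down off-centre on the round plate of the counter scale. Without picking it up, slide it over with light taps of a fingertip until its foot stands wholly inside the ring engraved around the middle of the plate, then take the hand away and leave it standing. Never pinch, lift, hit hard or tip the pot, keep it on the plate, and leave the things around the scale where they are.

Things in the scene. Friction and masses are not known exactly. Their poses are not given: they have to be found in the camera images.
- pot_foot (a point): Middle of the underside of the mustard pot: loose, white ceramic, round, 66 mm tall, z up. It stands on a flat 34 mm across; the foot's side is upright, 52 mm in diameter, from 4 to 12 mm above the underside. Above: a stem 22 mm across (15 to 23 mm up) and a bowl up to 47 mm across (to 51 mm up) with a fixed domed lid and small knob.
- pot: The same pot, same origin: about 0.2 kg. Tip-prone: pushed low on the foot it slides, pushed on the bowl it tips. A steady push of about 1 to 3 N slides it, and it stops when the push stops.
- plate_mid (a point): Centre of the top face of the scale's weighing plate: fixed, round, flat dark steel, 124 mm in diameter, 6 mm thick, level, top face 75 mm above the counter. A thin pale ring of 68 mm inner diameter is engraved around this point (flat, not felt by the pot). The pot starts about 22 to 35 mm from this point, in any direction.
- scale: The counter scale: fixed grey housing, origin on the counter right below the plate's centre. It reaches 100 mm to +x, 100 mm to either y side and 163 mm to -x (own axes; the -x end is a low sloping console with blank display and keys). 53 mm high at most; the plate stands over it with a 16 mm gap and neither sinks nor turns.
- tub: Bystander: closed orange plastic tub with white lid, 126 mm across, 110 mm tall, loose, origin at the centre of its underside; stands on the counter to one side of the scale.
- carton: Bystander: plain pale paper-towel carton with a grey slot on top, 210 x 115 x 70 mm (x, y, z), loose, origin at the centre of its underside; stands on the counter to the other side of the scale.
- shaker: Bystander: metal shaker, 48 mm across, 86 mm tall, loose, origin at the centre of its underside; stands on the counter beyond the scale.

How it is judged:
By the outcome, as a careful person would: the job done as asked, in the order asked, and still so for the second after the job is handed in, with the robot touching nothing.
It also fails if it takes over 48 s, if anything falls off the work surface, if the arm or the gripper's body presses on something with over 40 N, if the wrist force passes 120 N, or if a joint passes its speed limit or range.

ROBOT

A 6-joint arm with a two-finger parallel gripper is mounted at the origin on the work surface. World frame = base frame: x ahead of the robot, y to its left, z up, the work surface at z = 0. Lengths are in m, angles in degrees, forces in N, time in s.
With the tool pointing down it reaches from about 0.325 to 0.775 m from the base axis. Payload 5.5 kg.
Tool frame: the origin (TCP) lies between the finger pads; the fingertips stand 19 mm ahead of it and the grasp point (between the pads) is the TCP (arm.finger_overhang is the distance from the TCP to the fingertips, in m); z points along the fingers, x is the direction in which the jaws open and shut, and the axes are right-handed (so a half turn about z gives the same grasp; the last joint's range is limited). The gripper opens to 85 mm and grips with 20 to 120 N. Pads are 22 mm wide; open, the fingers measure 114 mm over their backs; the gripper's body (76 mm by 85 mm) begins 54 mm behind the grasp point. The pads swing forward as they close: fully open they stand 13 mm farther back than shut.
Start: joints at [-66.561, 5.22, 70.514, -0, 104.267, -3.249], TCP at [0.269, -0.536, 0.25] pointing down, gripper open.
Joint ranges: [-164.24, 164.24], [-49.07, 125.15], [9.68, 141.18], [-86.29, 266.29], [3.28, 154.24], [-151.56, 151.56]. Speed limits (degrees/s): [147.25, 147.25, 172.46, 180, 180, 180].

INTERFACE

Orientations are given as a 3x3 rotation matrix whose columns are the frame's x, y, z axes.
In Python, from rig import arm gives the robot as it stands.
- The arm moves only by the tool play_rows, never from a script. Its arguments are lists of equal length, an entry for each row: "xyz": the shift along the tool's x, y, z in m, a list of three; "turn": the turn, a rotation vector about the tool's x, y, z in rad, a list of three; "grip": the opening, from 0 (shut) to 1 (fully open). A call has 1 to 8 rows; each row is the pose to reach, as a shift and turn from the pose commanded when the call began, along the tool's axes at that moment; what a row does not reach only later rows make up. A row lasts 1/10 s, in which the tool goes at most 50 mm and 8.59 degrees, less where a joint would pass 70% of its speed; a pose out of reach is approached as far as the arm can. A call with a gripper value outside its range is refused whole. The fingers move at their own pace and stop on an object; "grip_force" is the grip in N (left out, the last holds). Time passes only in rows, so rows that repeat a pose let the fingers close. It gives the time, the measured TCP pose, the force and the opening at its end, in the units of the state.
- arm.state(): the state, without advancing time (a new reading comes with each control period).
- arm.camera(name): name is "scene" or "top"; returns the picture (480x640x3 uint8, red, green, blue); there is no depth.
- arm.camera_info(name): a dict with "vfov" (degrees; the focal length in pixels is half the picture's height over the tangent of half this angle, whatever the lens; pixels are square), "cx", "cy" (the principal point, pixels), "eye" and "rotation" of the camera in the world. Camera axes: x right, y down, z forward; pixel columns grow to the right and rows downward; lengths in m; the calibration is good to about 2 mm. A picture is of the moment at which its call begins. camera_info takes no time and is no camera call.
- arm.hand_in(): hands the job in, once; it reports no verdict.
The state is a dict: "t": time; "joints": joint angles; "joint_vel": joint speeds; "tau": joint torques, N m; "position": TCP position; "tcp_rot": TCP orientation; "contact_force": force on the tool from outside, world axes, zero at the start; "wrist_torque": the same for the moment, N m; "width": opening from 0.0 (shut) to 1.0 (fully open).
Only numpy, scipy, OpenCV 4.12 (cv2) and the standard library are available. Lean on these libraries where they do the work, as an engineer would, in place of code of your own. Each camera call takes 0.05 s, during which the arm holds its last target.

## Working session

There is one attempt and no reset: what is moved stays moved. The work goes in short steps, Python scripts to look and compute and a tool call to move; the robot and the scene stay as the last step left them, time stands still between calls to the robot, and variables do not carry over. Pictures are saved under pics/ and viewed, and the job is handed in when it is done.

Besides the shell and the picture viewer there is one more tool, called after "Request:" by a JSON object that holds its "api" and its "payload". play_rows: Moves the arm, as the interface text tells. Its arguments: {"type":"object","properties":{"xyz":{"type":"array","items":{"type":"array","items":{"type":"number"}}},"turn":{"type":"array","items":{"type":"array","items":{"type":"number"}}},"grip":{"type":"array","items":{"type":"number"}},"grip_force":{"type":"number"}},"required":["xyz","turn","grip"]}

```bash
mkdir -p pics; ls
python3 - <<'E'
from rig import arm
import cv2
for n in ("scene","top"):
    cv2.imwrite(f"pics/{n}0.png",arm.camera(n)[:,:,::-1]); print(n,arm.camera_info(n))
s=arm.state(); print(s, arm.finger_overhang)
E
```

```text
pics
scene {'vfov': 50.960219409689785, 'cx': 312.6903821386985, 'cy': 236.81494542178982, 'eye': array([ 1.15941272, -0.22331745,  0.90475868]), 'rotation': array([[ 0.43263466,  0.7491846 , -0.50154728],
       [ 0.90143638, -0.34990367,  0.25491152],
       [ 0.01548256, -0.56239653, -0.82672271]])}
top {'vfov': 54.09697909031041, 'cx': 318.384076114578, 'cy': 238.7659695033278, 'eye': array([0.51855141, 0.04157094, 1.01011288]), 'rotation': array([[-0.00168179, -0.99257934,  0.1215871 ],
       [-0.99998985,  0.00217741,  0.00394349],
       [-0.00417897, -0.12157923, -0.99257293]])}
{'t': 0.1, 'joints': array([-6.65593132e+01,  5.26028874e+00,  7.05764785e+01,  4.48437939e-04,
        1.04265473e+02, -3.25030154e+00]), 'joint_vel': array([ 0.00063826, -0.14235567, -0.13107539,  0.00572698, -0.12565183,
       -0.04149386]), 'tau': array([ 1.69970950e-03, -4.60219824e+01, -4.19216752e+01, -2.22187364e-04,
        1.06587232e-02, -1.56074556e-06]), 'position': array([ 0.26940625, -0.53587384,  0.24923351]), 'tcp_rot': array([[ 4.49179572e-01, -8.93441223e-01, -7.02885089e-04],
       [-8.93439724e-01, -4.49180108e-01,  1.64018059e-03],
       [-1.78112695e-03, -1.08750156e-04, -9.99998408e-01]]), 'contact_force': array([ 0.39999197, -1.11376172,  0.3671015 ]), 'wrist_torque': array([-0.03195579,  0.02073293, -0.03243624]), 'width': 0.9990423162262501} 0.019
```

View pics/scene0.png

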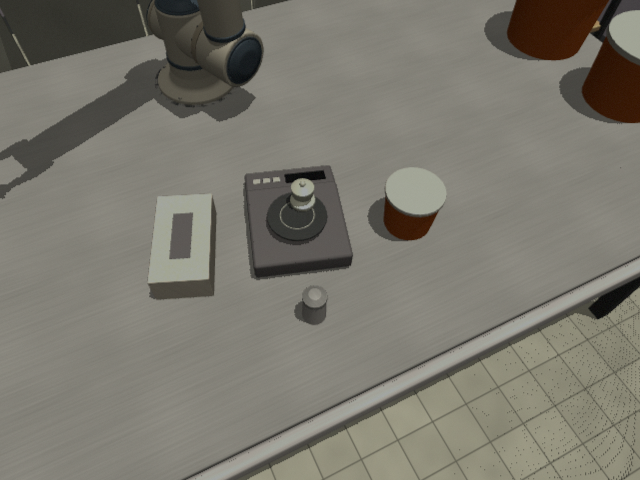

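View pics/top0.png

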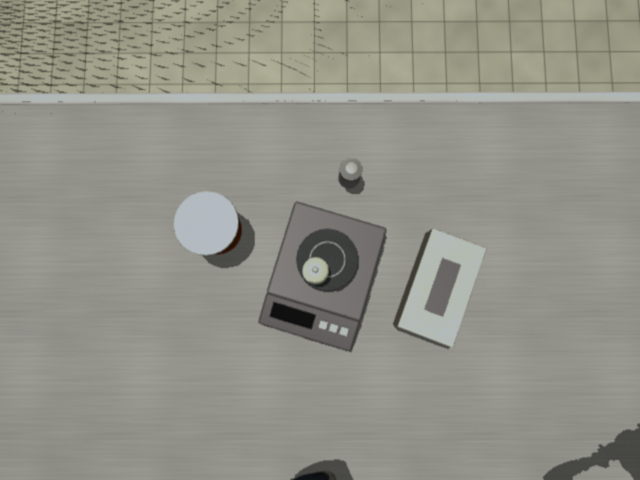

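The top view shows the plate at about (327,261) with the pot at about (315,270). The scene view shows the pot at about (303,193) on the far side of the plate. The tub is at +y, the carton at -y and the shaker at +x. Next I'll measure these.

```bash
cat > h.py <<'E'
import numpy as np, cv2
from rig import arm
def ray(n,u,v):
    i=arm.camera_info(n); f=240/np.tan(np.radians(i['vfov']/2))
    d=i['rotation']@np.array([(u-i['cx'])/f,(v-i['cy'])/f,1]); return i['eye'],d
def onz(n,u,v,z):
    e,d=ray(n,u,v); return e+d*(z-e[2])/d[2]
def px(n,p):
    i=arm.camera_info(n); f=240/np.tan(np.radians(i['vfov']/2))
    c=i['rotation'].T@(np.array(p)-i['eye']); return i['cx']+f*c[0]/c[2], i['cy']+f*c[1]/c[2]
E
python3 - <<'E'
from h import *
for n,(x0,y0,x1,y1) in dict(top=(255,195,395,355),scene=(240,160,360,280)).items():
    im=cv2.imread(f"pics/{n}0.png")
    c=im[y0:y1,x0:x1]; c=cv2.resize(c,None,fx=590/(y1-y0),fy=590/(y1-y0),interpolation=cv2.INTER_CUBIC)
    cv2.imwrite(f"pics/{n}0c.png",c)
    g=cv2.cvtColor(im,cv2.COLOR_BGR2GRAY)
    print(n, g[261 if n=='top' else 217, 285 if n=='top' else 255:370 if n=='top' else 340])
E
```

```text
top [125 125 123 124 123 123 124 125 124 124 116  91  69  61  63  62  62  61
  60  64  92 136 165 179 184 183 183 183 182 183 183 182 182 182 182 182
 180 176 164 142 103  69  60  63  63  63  62  62  61  60  62  63  63  61
  60  61  62  63  89 121  94  65  62  61  61  61  60  62  61  62  61  60
  59  71 107 114 114 114 114 113 113 113 113 113 113]
scene [ 88  89  89  90  90  89  89  90  90  90  89  59  48  54  53  53  54  53
  55  53  55  55  54  52  62 136  83  56  54  54  54  53  54  55  52  53
  52  53  53  56  54  52  53  54  53  54  54  52  53  55  54  52  51  51
  52  52  54  55 120  89  58  53  53  51  51  54  53  51  54  52  53  49
  65  86  91  89  91  91  89  89  89  89  90  89  89]
```

View pics/top0c.png

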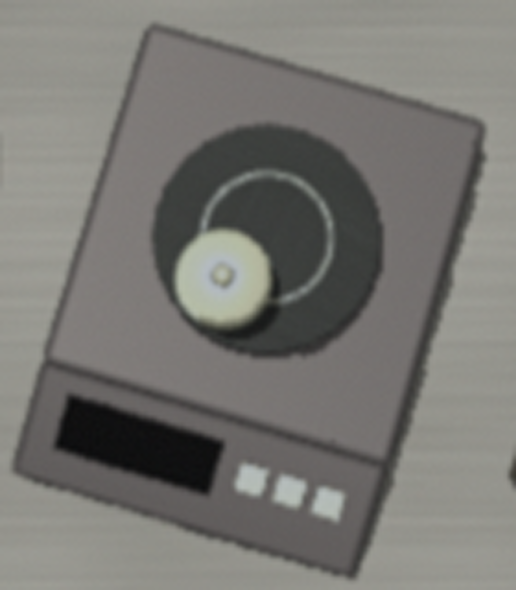

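View pics/scene0c.png

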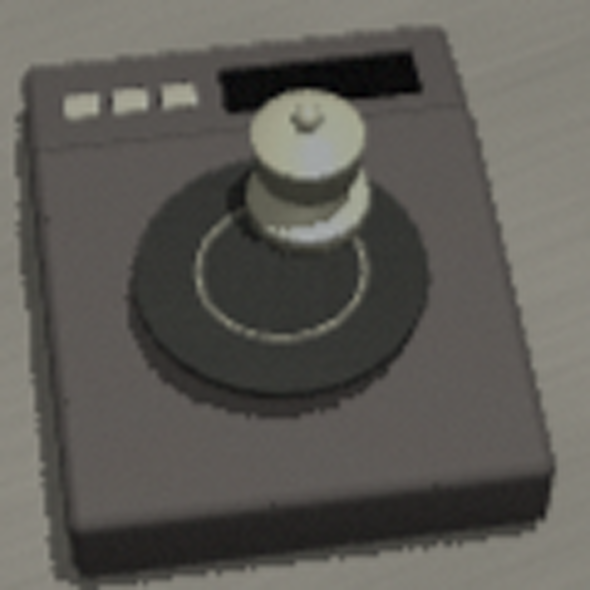

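```bash
cat >> h.py <<'E'
from scipy.optimize import least_squares
def cfit(P):
    r=least_squares(lambda q:np.hypot(P[:,0]-q[0],P[:,1]-q[1])-q[2],[*P.mean(0),.04],loss='soft_l1',f_scale=.001)
    return r.x, np.sqrt(np.mean(r.fun**2))
def ring(n,im,c,R=.034,z=.075):
    # pale ring pixels near expected radius, subject to dark neighbourhood
    g=cv2.cvtColor(im,cv2.COLOR_BGR2GRAY).astype(float)
    P=[]
    for a in np.radians(np.arange(0,360,3)):
        rs=np.arange(R-.006,R+.006,.0004)
        v=[]
        for r in rs:
            u,w=px(n,[c[0]+r*np.cos(a),c[1]+r*np.sin(a),z])
            v.append(cv2.getRectSubPix(g.astype(np.float32),(1,1),(float(u),float(w)))[0,0])
        v=np.array(v); k=v.argmax()
        if v.max()>78 and v[0]<75 and v[-1]<75:
            wts=np.clip(v-70,0,None); r=(wts*rs).sum()/wts.sum()
            P.append([c[0]+r*np.cos(a),c[1]+r*np.sin(a)])
    return np.array(P)
def tri(u1,v1,u2,v2):
    e1,d1=ray('top',u1,v1); e2,d2=ray('scene',u2,v2)
    d1/=np.linalg.norm(d1); d2/=np.linalg.norm(d2)
    A=np.stack([d1,-d2],1); s,*_=np.linalg.lstsq(A,e2-e1,rcond=None)
    a=e1+d1*s[0]; b=e2+d2*s[1]; return (a+b)/2, np.linalg.norm(a-b)
def potmask(im,box,t=105):
    x0,y0,x1,y1=box
    g=cv2.cvtColor(im,cv2.COLOR_BGR2GRAY)
    m=np.zeros_like(g); m[y0:y1,x0:x1]=(g[y0:y1,x0:x1]>t)*255
    m=cv2.morphologyEx(m,cv2.MORPH_OPEN,np.ones((4,4),np.uint8))
    cs,_=cv2.findContours(m,cv2.RETR_EXTERNAL,cv2.CHAIN_APPROX_NONE)
    return max(cs,key=cv2.contourArea)
E
python3 - <<'E'
from h import *
T=cv2.imread("pics/top0.png");S=cv2.imread("pics/scene0.png")
for n,im,g0 in (("top",T,(327,261)),("scene",S,(297,217))):
    c=onz(n,*g0,.075)[:2]
    for _ in range(4):
        P=ring(n,im,c); q,e=cfit(P); c=q[:2]
    print(n,"ring",q,e,len(P))
c=potmask(T,(296,240,352,295)); (u,v),r=cv2.minEnclosingCircle(c); print("top pot",u,v,r)
for z in (.11,.115,.12): print(z,onz("top",u,v,z), onz("top",u+r,v,z)-onz("top",u,v,z))
print("knob",tri(315.2,269.5,302.2,183.8))
print(onz("top",315.2,269.5,.139), onz("scene",302.2,183.3,.139))
# foot bottom-edge from scene
c=potmask(S,(280,170,325,215),85);print(cv2.boundingRect(c))
# scale corners
for nm,uv in dict(a=(296,202),b=(386,227),c=(351,350),d=(260,323)).items(): print(nm,onz("top",*uv,.05))
print('tub',onz("top",207,223,.11),'shaker',onz('top',351,168,.086), 'cartontl',onz('top',433,230,.07), onz('top',398,327,.07))
E
```

```text
Traceback (most recent call last):
  File "h.py", line 23, in ring
    u,w=px(n,[c[0]+r*np.cos(a),c[1]+r*np.sin(a),z])
        ~~^^^^^^^^^^^^^^^^^^^^^^^^^^^^^^^^^^^^^^^^^
  File "h.py", line 9, in px
    i=arm.camera_info(n); f=240/np.tan(np.radians(i['vfov']/2))
ValueError: time passes only in moves, steps and waits
```

```bash
sed -i 's/^def ray/CI={n:arm.camera_info(n) for n in ("top","scene")}\ndef ray/; s/i=arm.camera_info(n)/i=CI[n]/' h.py
cat > m0.py <<'E'
from h import *
T=cv2.imread("pics/top0.png");S=cv2.imread("pics/scene0.png")
for n,im,g0 in (("top",T,(327,261)),("scene",S,(297,217))):
    c=onz(n,*g0,.075)[:2]
    for _ in range(4):
        P=ring(n,im,c); q,e=cfit(P); c=q[:2]
    print(n,"ring",q,e,len(P))
c=potmask(T,(296,240,352,295)); (u,v),r=cv2.minEnclosingCircle(c); print("top pot",u,v,r)
for z in (.11,.115,.12): print(z,onz("top",u,v,z), onz("top",u+r,v,z)-onz("top",u,v,z))
print("knob",tri(315.2,269.5,302.2,183.8))
print(onz("top",315.2,269.5,.139), onz("scene",302.2,183.3,.139))
c=potmask(S,(280,170,325,215),85);print(cv2.boundingRect(c))
for nm,uv in dict(a=(296,202),b=(386,227),c=(351,350),d=(260,323)).items(): print(nm,onz("top",*uv,.05))
print('tub',onz("top",207,223,.11),'shaker',onz('top',351,168,.086), 'cartontl',onz('top',433,230,.07), onz('top',398,327,.07))
E
python3 m0.py
```

```text
top ring [0.59257942 0.02842487 0.03471126] 0.00015081039532851295 82
scene ring [0.59200018 0.02694359 0.03474481] 0.00025599668029531615 88
top pot 315.5321960449219 270.417236328125 13.59394359588623
0.11 [0.5678054  0.05070697 0.11      ] [-4.96904185e-05 -2.60104518e-02  0.00000000e+00]
0.115 [0.5675318  0.05065622 0.115     ] [-4.94143952e-05 -2.58659674e-02  0.00000000e+00]
0.12 [0.5672582  0.05060547 0.12      ] [-4.9138372e-05 -2.5721483e-02  0.0000000e+00]
knob (array([0.56807976, 0.05082999, 0.13430266]), np.float64(0.0005363308463736938))
[0.56791744 0.05102639 0.139     ] [0.5704187  0.04945457 0.139     ]
(281, 179, 45, 23)
a [0.71324302 0.09177533 0.05      ]
b [ 0.66031044 -0.09414604  0.05      ]
c [ 0.41196122 -0.01944889  0.05      ]
d [0.46544408 0.16330141 0.05      ]
tub [0.66008794 0.26109163 0.11      ] shaker [ 0.77543398 -0.02079736  0.086     ] cartontl [ 0.65102307 -0.18597016  0.07      ] [ 0.45839424 -0.11111369  0.07      ]
```

```bash
cat >> h.py <<'E'
from scipy.spatial.transform import Rotation as Ro
def pose(edge,az,lean=10):
    "TCP pose with tool y horizontal along az(deg), leaning back; front edge centre of tip at edge"
    y=np.array([np.cos(np.radians(az)),np.sin(np.radians(az)),0]); z=np.array([0,0,-1.]); x=np.cross(y,z)
    R=np.stack([x,y,z],1)@Ro.from_euler('x',-lean,degrees=True).as_matrix()
    return np.array(edge)-R@np.array([0,.011,.019]),R
def delta(p,R):
    s=arm.state(); R0=np.array(s['tcp_rot'])
    print('t',s['t'],'pos',s['position'].round(4),'F',s['contact_force'].round(2))
    print('edge now',(s['position']+R0@np.array([0,.011,.019])).round(4))
    print('xyz',(R0.T@(p-s['position'])).round(4),'turn',Ro.from_matrix(R0.T@R).as_rotvec().round(4))
E
python3 - <<'E'
from h import *
pot=np.array([.568,.0507]);mid=np.array([.5924,.0278])
d=mid-pot;L=np.linalg.norm(d);d/=L;az=np.degrees(np.arctan2(d[1],d[0]));print(L,az)
e=pot-d*(.026+.025)
p,R=pose([*e,.19],az);print(p,e)
delta(p,R)
E
```

```text
0.03346296460267686 -43.183617843469605
[0.52050792 0.09527248 0.20680122] [0.53081262 0.08560127]
t 0.1 pos [ 0.2694 -0.5359  0.2492] F [ 0.4  -1.11  0.37]
edge now [ 0.2596 -0.5408  0.2302]
xyz [-0.451  -0.5078  0.0433] turn [-0.1189  0.1688 -1.9164]
```

Request:
{"api": "play_rows", "payload": {"xyz": [[-0.451,-0.508,0.043],[-0.451,-0.508,0.043],[-0.451,-0.508,0.043],[-0.451,-0.508,0.043],[-0.451,-0.508,0.043],[-0.451,-0.508,0.043],[-0.451,-0.508,0.043],[-0.451,-0.508,0.043]], "turn": [[-0.119,0.169,-1.916],[-0.119,0.169,-1.916],[-0.119,0.169,-1.916],[-0.119,0.169,-1.916],[-0.119,0.169,-1.916],[-0.119,0.169,-1.916],[-0.119,0.169,-1.916],[-0.119,0.169,-1.916]], "grip": [0,0,0,0,0,0,0,0]}}

```text
t: 0.9
position: [0.4173, -0.1632, 0.2246]
tcp_rot: [[0.994, 0.092, 0.053], [0.098, -0.989, -0.109], [0.043, 0.114, -0.993]]
contact_force: [1.7, 0.6, -0.1]
width: 0.002
```

Run:
```python
from h import *
e=[.5308,.0856,.19]
delta(*pose(e,-43.2)); print(arm.state()['width'])
```

```text
t 0.9 pos [ 0.4173 -0.1632  0.2246] F [ 1.66  0.61 -0.15]
edge now [ 0.4193 -0.1762  0.207 ]
xyz [ 0.1271 -0.2482 -0.005 ] turn [-0.0425  0.063  -0.7172]
0.0018484172974247988
```

Request:
{"api": "play_rows", "payload": {"xyz": [[0.127,-0.248,-0.005],[0.127,-0.248,-0.005],[0.127,-0.248,-0.005],[0.127,-0.248,-0.005],[0.127,-0.248,-0.005],[0.127,-0.248,-0.005],[0.127,-0.248,-0.005],[0.127,-0.248,-0.005]], "turn": [[-0.042,0.063,-0.717],[-0.042,0.063,-0.717],[-0.042,0.063,-0.717],[-0.042,0.063,-0.717],[-0.042,0.063,-0.717],[-0.042,0.063,-0.717],[-0.042,0.063,-0.717],[-0.042,0.063,-0.717]], "grip": [0,0,0,0,0,0,0,0]}}

```text
t: 1.7
position: [0.5215, 0.0928, 0.2065]
tcp_rot: [[0.688, 0.715, 0.124], [0.726, -0.678, -0.119], [-0.001, 0.172, -0.985]]
contact_force: [-0.1, -0.8, 0.0]
width: -0.003
```

Run:
```python
from h import *
e=[.5308,.0856,.12]
delta(*pose(e,-43.2))
for n,(x0,y0,x1,y1) in dict(top=(220,160,400,340),scene=(200,100,380,280)).items():
    im=arm.camera(n)[:,:,::-1]; cv2.imwrite(f"pics/{n}1.png",im)
    cv2.imwrite(f"pics/{n}1c.png",cv2.resize(im[y0:y1,x0:x1],(590,590),interpolation=cv2.INTER_CUBIC))
```

```text
t 1.7 pos [0.5215 0.0928 0.2065] F [-0.09 -0.82  0.01]
edge now [0.5317 0.083  0.1897]
xyz [ 0.0012 -0.0144  0.0683] turn [-0.0017  0.002  -0.0045]
```

View pics/scene1c.png

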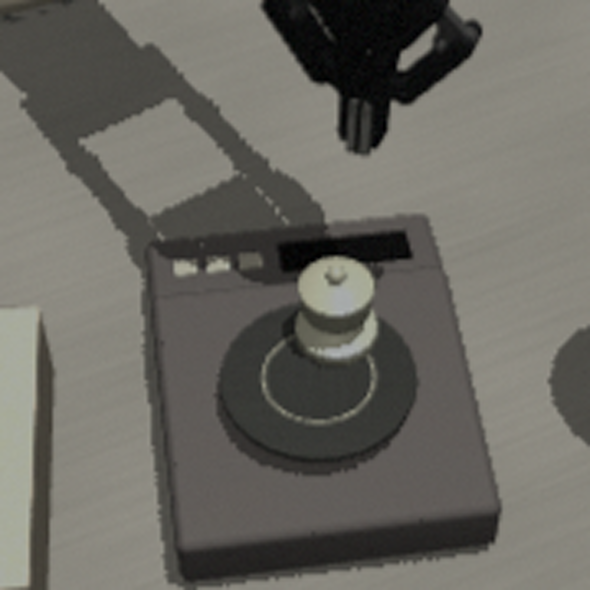

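View pics/top1c.png

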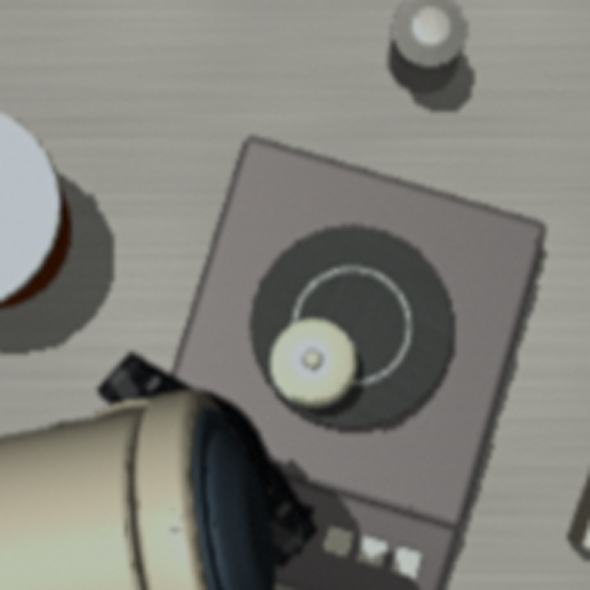

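The scene crop shows the shut fingertips at about (360,150), i.e. (310,146) in the full picture, hanging clear behind the pot. The top crop shows the pot unmoved at (313,360). I'll check the tip model against this picture.

Run:
```python
from h import *
s=arm.state();R=s['tcp_rot'];p=s['position']
im=cv2.imread('pics/scene1.png')[110:170,280:340]; im=cv2.resize(im,(600,600),interpolation=cv2.INTER_CUBIC)
for y in (-.011,.011):
  for x in (-.0145,0,.0145):
    u,v=px('scene',p+R@np.array([x,y,.019])); print(x,y,round(u,1),round(v,1))
    cv2.circle(im,(int((u-280+.5)*10),int((v-110+.5)*10)),4,(0,0,255) if y>0 else (0,255,0),-1)
cv2.imwrite('pics/tip.png',np.clip(im.astype(int)*2,0,255).astype(np.uint8))
delta(*pose([.5308,.0856,.12],-43.2))
```

```text
-0.0145 -0.011 305.3 139.2
0 -0.011 312.2 140.9
0.0145 -0.011 319.2 142.6
-0.0145 0.011 301.8 145.3
0 0.011 308.8 147.0
0.0145 0.011 315.9 148.8
t 1.8 pos [0.5216 0.0915 0.2073] F [ 0.07  0.5  -0.11]
edge now [0.5318 0.0818 0.1905]
xyz [ 0.002  -0.0155  0.0688] turn [-0.0008  0.0012 -0.0071]
```

View pics/tip.png

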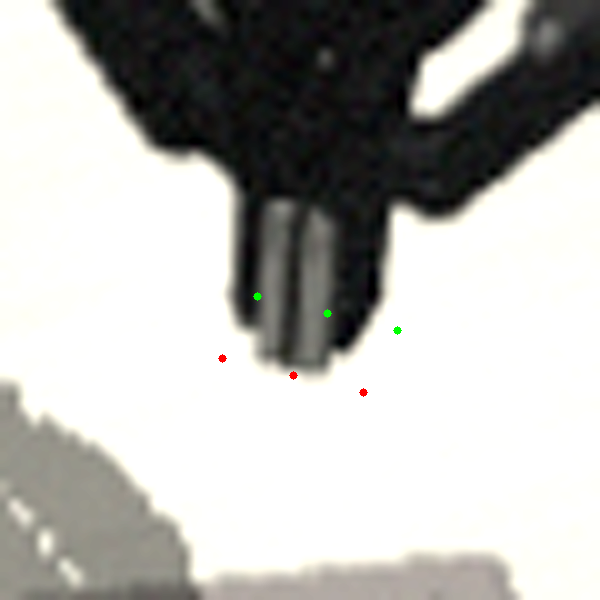

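Run:
```python
from h import *
delta(*pose([.5308,.0856,.083],-43.2))
```

```text
t 1.8 pos [0.5216 0.0915 0.2073] F [ 0.07  0.5  -0.11]
edge now [0.5318 0.0818 0.1905]
xyz [ 0.002  -0.0219  0.1053] turn [-0.0008  0.0012 -0.0071]
```

Request:
{"api": "play_rows", "payload": {"xyz": [[0.001,-0.014,0.03],[0.002,-0.017,0.06],[0.002,-0.02,0.085],[0.002,-0.022,0.1],[0.002,-0.022,0.105],[0.002,-0.022,0.105],[0.002,-0.022,0.105]], "turn": [[0,0,-0.007],[0,0,-0.007],[0,0,-0.007],[0,0,-0.007],[0,0,-0.007],[0,0,-0.007],[0,0,-0.007]], "grip": [0,0,0,0,0,0,0]}}

```text
t: 2.5
position: [0.5214, 0.0962, 0.1018]
tcp_rot: [[0.684, 0.718, 0.128], [0.729, -0.674, -0.118], [0.001, 0.174, -0.985]]
contact_force: [0.4, -0.3, 0.7]
width: 0.002
```

Run:
```python
from h import *
x0,y0,x1,y1=250,130,350,230
im=arm.camera('scene')[:,:,::-1]; cv2.imwrite("pics/scene2.png",im)
cv2.imwrite("pics/scene2c.png",cv2.resize(im[y0:y1,x0:x1],(590,590),interpolation=cv2.INTER_CUBIC))
delta(*pose([.5308,.0856,.083],-43.2))
```

```text
t 2.55 pos [0.5215 0.0964 0.102 ] F [ 0.37 -1.55 -0.21]
edge now [0.5319 0.0867 0.0852]
xyz [-0.0015 -0.0004  0.0022] turn [ 0.0008 -0.0017  0.0002]
```

View pics/scene2c.png

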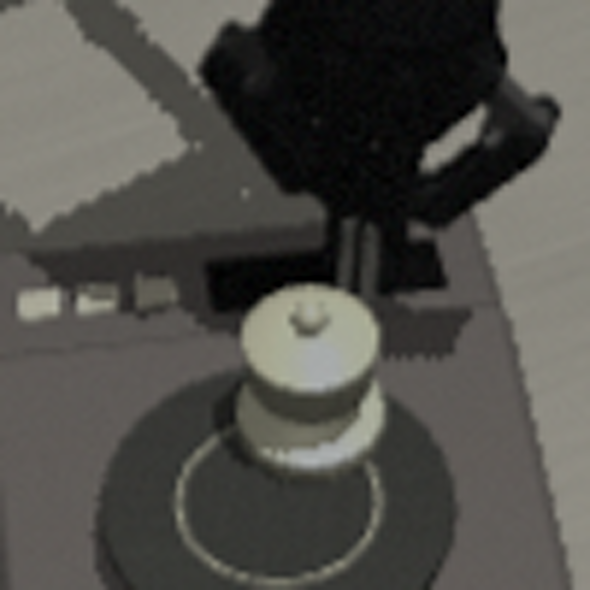

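The fingertips hang behind the pot's foot at about (360,290) in the crop and clear of it. The pot hasn't moved. Next comes a slow approach and a gentle push.

Request:
{"api": "play_rows", "payload": {"xyz": [[-0.0015,0.006,0.003],[-0.0015,0.012,0.004],[-0.0015,0.016,0.005],[-0.0015,0.018,0.0052],[-0.0015,0.0195,0.0055],[-0.0015,0.021,0.0057],[-0.0015,0.0225,0.006],[-0.0015,0.024,0.0062]], "turn": [[0,0,0],[0,0,0],[0,0,0],[0,0,0],[0,0,0],[0,0,0],[0,0,0],[0,0,0]], "grip": [0,0,0,0,0,0,0,0]}}

```text
t: 3.35
position: [0.5377, 0.0784, 0.0981]
tcp_rot: [[0.684, 0.719, 0.126], [0.73, -0.673, -0.119], [-0.001, 0.173, -0.985]]
contact_force: [-1.0, -0.5, -0.0]
width: 0.002
```

Run:
```python
from h import *
delta(*pose([.568,.0507,.083],-43.2))
```

```text
t 3.35 pos [0.5377 0.0784 0.0981] F [-1.01 -0.45 -0.02]
edge now [0.548  0.0688 0.0813]
xyz [0.0005 0.0268 0.003 ] turn [-0.0009  0.0005  0.0011]
```

Request:
{"api": "play_rows", "payload": {"xyz": [[0,0.002,-0.001],[0,0.004,-0.0008],[0,0.006,-0.0005],[0,0.008,-0.0001],[0,0.01,0.0003],[0,0.012,0.0006],[0,0.014,0.001],[0,0.016,0.0013]], "turn": [[0,0,0],[0,0,0],[0,0,0],[0,0,0],[0,0,0],[0,0,0],[0,0,0],[0,0,0]], "grip": [0,0,0,0,0,0,0,0]}}

```text
t: 4.15
position: [0.5494, 0.0673, 0.0996]
tcp_rot: [[0.684, 0.719, 0.125], [0.73, -0.674, -0.119], [-0.001, 0.173, -0.985]]
contact_force: [-1.0, 1.5, 0.0]
width: 0.001
```

```bash
cat > look.py <<'E'
import sys
from h import *
k=sys.argv[1]
x0,y0,x1,y1=260,150,340,250
im=arm.camera('scene')[:,:,::-1]; cv2.imwrite(f"pics/scene{k}.png",im)
a=cv2.resize(im[y0:y1,x0:x1],None,fx=5,fy=5,interpolation=cv2.INTER_CUBIC)
x0,y0,x1,y1=287,215,367,315
im=arm.camera('top')[:,:,::-1]; cv2.imwrite(f"pics/top{k}.png",im)
b=cv2.resize(im[y0:y1,x0:x1],None,fx=5,fy=5,interpolation=cv2.INTER_CUBIC)
cv2.imwrite(f"pics/both{k}.png",np.hstack([a,b]))
delta(*pose([.568,.0507,.083],-43.2))
E
python3 look.py 3
```

```text
t 4.25 pos [0.5495 0.0672 0.0997] F [-0.66 -0.18 -1.  ]
edge now [0.5598 0.0575 0.0828]
xyz [0.0006 0.0105 0.0017] turn [-0.0008  0.0005  0.0006]
```

View pics/both3.png

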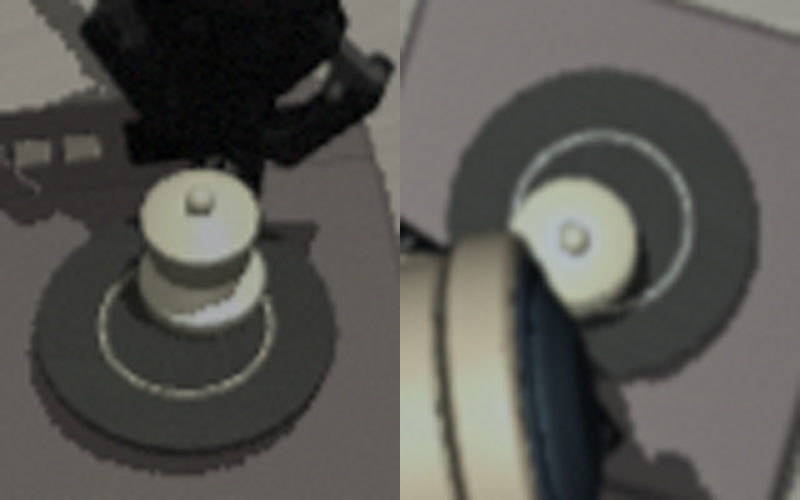

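The pot slid upright. Its knob is now at about (321.5,262.5) in the top view and (300,190) in the scene view, partway to the ring centre.

Run:
```python
from h import *
print(onz('top',321.4,262.4,.139),onz('scene',299.7,189.5,.139),tri(321.4,262.4,299.7,189.5))
s=arm.state();e=s['position']+s['tcp_rot']@np.array([0,.011,.019]);mid=np.array([.5924,.0278])
d=mid-e[:2];print(np.linalg.norm(d)-.026,np.degrees(np.arctan2(d[1],d[0])))
```

```text
[0.5810635  0.03950964 0.139     ] [0.58274146 0.0383027  0.139     ] (array([0.58113435, 0.03928849, 0.13675233]), np.float64(0.00046787914105085316))
0.01812970442736477 -42.37786009725478
```

Request:
{"api": "play_rows", "payload": {"xyz": [[0,0.002,0.0003],[0,0.004,0.0007],[0,0.006,0.001],[0,0.008,0.0014],[0,0.01,0.0018],[0,0.012,0.0021],[0,0.0135,0.0024],[0,0.0145,0.0026]], "turn": [[0,0,0],[0,0,0],[0,0,0],[0,0,0],[0,0,0],[0,0,0],[0,0,0],[0,0,0]], "grip": [0,0,0,0,0,0,0,0]}}

```text
t: 5.05
position: [0.5602, 0.0573, 0.0995]
tcp_rot: [[0.684, 0.719, 0.126], [0.729, -0.674, -0.119], [-0.001, 0.173, -0.985]]
contact_force: [-0.3, 1.1, -0.5]
width: 0.001
```

```bash
python3 look.py 4
```

```text
t 5.15 pos [0.5602 0.0573 0.0996] F [-0.1  0.8 -0.6]
edge now [0.5705 0.0476 0.0827]
xyz [ 0.0006 -0.0038 -0.0009] turn [-0.0008  0.0006  0.0008]
```

View pics/both4.png

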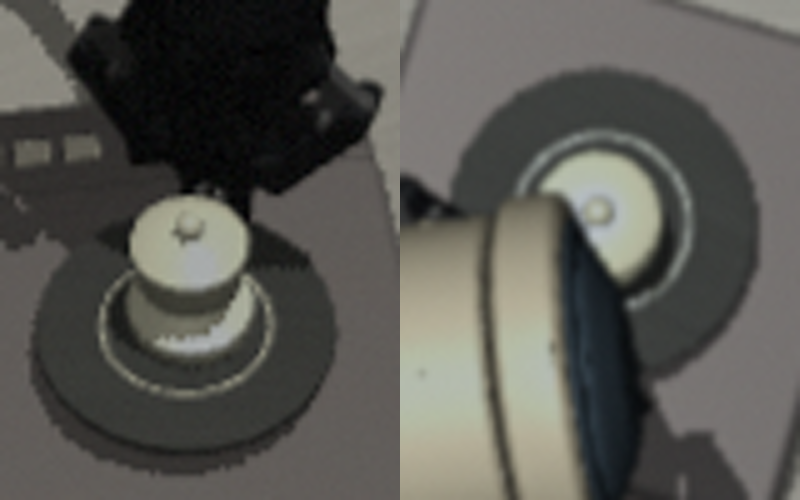

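The pot is now nearly inside the ring. Its knob is at about (326.5,257) in the top view and (298,195) in the scene view.

Run:
```python
from h import *
print(onz('top',326.5,256.7,.139),onz('scene',297.7,194.5,.139),tri(326.5,256.7,297.7,194.5))
s=arm.state();e=s['position']+s['tcp_rot']@np.array([0,.011,.019]);mid=np.array([.5924,.0278])
d=mid-e[:2];print(np.linalg.norm(d)-.026,np.degrees(np.arctan2(d[1],d[0])))
```

```text
[0.5916509  0.03000633 0.139     ] [0.59253128 0.02948359 0.139     ] (array([0.59171829, 0.02992489, 0.13786585]), np.float64(0.00014390341380304881))
0.003560880852716646 -42.061668682562654
```

The pot is about 2 mm from centre and the margin is about 8 mm. I'll back off straight, then up, then check.

Request:
{"api": "play_rows", "payload": {"xyz": [[0,-0.003,-0.0005],[0,-0.01,-0.0018],[0,-0.02,-0.0035],[0,-0.03,-0.005],[0,-0.04,-0.007],[0,-0.045,-0.03],[0,-0.05,-0.07],[0,-0.055,-0.11]], "turn": [[0,0,0],[0,0,0],[0,0,0],[0,0,0],[0,0,0],[0,0,0],[0,0,0],[0,0,0]], "grip": [0,0,0,0,0,0,0,0]}}

```text
t: 5.95
position: [0.5053, 0.1081, 0.1988]
tcp_rot: [[0.684, 0.719, 0.124], [0.73, -0.673, -0.119], [-0.002, 0.172, -0.985]]
contact_force: [0.4, 0.1, 0.3]
width: -0.002
```

Request:
{"api": "play_rows", "payload": {"xyz": [[0,-0.03,-0.03],[0,-0.06,-0.05],[0,-0.09,-0.05],[0,-0.12,-0.05],[0,-0.12,-0.05],[0,-0.12,-0.05],[0,-0.12,-0.05]], "turn": [[0,0,0],[0,0,0],[0,0,0],[0,0,0],[0,0,0],[0,0,0],[0,0,0]], "grip": [0,0,0,0,0,0,0]}}

```text
t: 6.65
position: [0.4144, 0.194, 0.2271]
tcp_rot: [[0.684, 0.718, 0.126], [0.729, -0.674, -0.119], [-0.0, 0.173, -0.985]]
contact_force: [0.2, -0.7, 0.4]
width: -0.0
```

```bash
python3 look.py 5
python3 - <<'E'
from h import *
T=cv2.imread("pics/top5.png");c=np.array([.5924,.0278])
P=ring('top',T,c);q,e=cfit(P);print(q,e,len(P))
c=potmask(T,(308,240,350,280)); (u,v),r=cv2.minEnclosingCircle(c); print(u,v,r,onz('top',u,v,.115))
E
```

```text
t 6.75 pos [0.4147 0.1937 0.227 ] F [ 0.94 -0.46  0.65]
edge now [0.425  0.184  0.2102]
xyz [0.0008 0.1706 0.1592] turn [-0.0006  0.0006 -0.0002]
[0.592152   0.0282442  0.03471591] 0.00029901483901813064 60
326.27777099609375 259.27777099609375 13.545863151550293 [0.58873305 0.0301304  0.115     ]
```

View pics/both5.png

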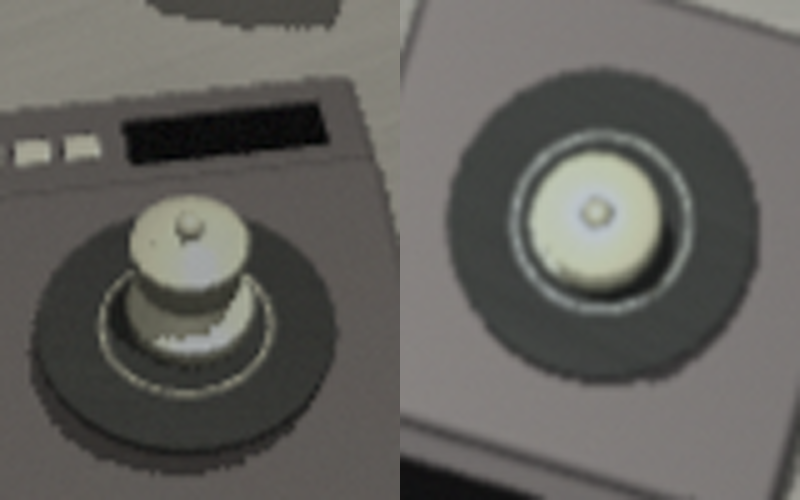

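View pics/top5.png

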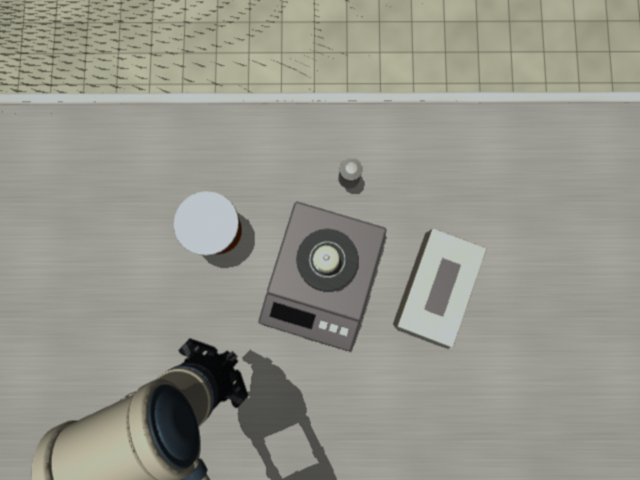

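The ring shows unbroken all round the pot, with its knob at about (326,257) in the top view. The tub, carton and shaker are where they started, and the hand is well clear. Handing in.

```bash
python3 -c "
from rig import arm
print(arm.hand_in())"
```

```text
the job is handed in; nothing more can be done
None
```

The mustard pot now stands inside the engraved ring, and I handed the job in at about 6.8 s. I pushed it low on its foot with the shut fingertips, moving slowly, over about 30 mm. Then I drew the hand straight back and up.

**Position:** Before I backed off, the knob, seen from both cameras, put the pot about 2 mm from the ring's centre. The fingertip position put it about 3.6 mm off. After I backed off, the pot's outline in the top view, with the foot partly included, put it about 4 mm off. These disagree by a couple of millimetres, but all are within the 8 mm allowed.

**Last pictures:** The pot is upright, and in the top view the ring shows unbroken all round it. The tub, carton and shaker look unmoved. Force readings at the end of each push were 2 N or less, about the sensor's noise level, and the arm touched nothing when I handed in.

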